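Slide the sugar box covers and serve the lump

ROBOT

A 7-joint arm with a two-finger parallel gripper is mounted at the origin on the work surface. World frame = base frame: x ahead of the robot, y to its left, z up, the work surface at z = 0. Lengths are in m, angles in rad, forces in N, time in s.
With the tool pointing down it reaches from about 0.375 to 0.925 m from the base axis. Payload 3.1 kg.
Tool frame: the origin (TCP) lies on the centre line of the jaws, within the pads' length; the fingertips stand 11 mm ahead of it and the grasp point (between the pads) lies 8 mm behind it; z points along the fingers, y is the line along which they close (so a half turn about z gives the same grasp; the last joint's range is limited). The gripper opens to 85 mm and grips with 20 to 120 N. Pads are 22 mm wide; open, the fingers measure 114 mm over their backs; the gripper's body (76 mm by 85 mm) begins 54 mm behind the grasp point. The pads swing forward as they close: fully open they stand 13 mm farther back than shut.
Start: joints at [-1.314, 0.383, 0.044, 1.598, -0.018, 1.161, -0.05], TCP at [0.226, 0.61, 0.21] pointing down, gripper open.
Joint ranges: [-2.61, 2.61], [-0.41, 2.15], [-1.48, 1.57], [0, 2.5], [-1.57, 4.71], [0.05, 1.97], [-2.85, 2.85]. Speed limits (rad/s): [2.79, 2.79, 3.14, 3.14, 3.14, 3.14, 3.14].

INTERFACE

Orientations are given as a unit quaternion [w, x, y, z].
In Python, from plant import manip gives the robot as it stands. The module is installed in compiled form; this text tells all that it offers.
- The arm moves only by the shell command python3 -m pendant 'ROWS' [OPENING] [FORCE]. ROWS is JSON, a list of rows, each an object with "dp": the shift along the world's x, y, z in cm, a list of three; "twist": the turn, a rotation vector about the world's x, y, z in rad, a list of three. In form: [{"dp": [x, y, z], "twist": [ax, ay, az]}, ...]. A call has 1 to 20 rows; each row shifts and turns the commanded pose from where the row before left it; what a row does not reach is not made up. A row lasts 1/12 s, in which the tool goes at most 41.7 mm and 7.16 degrees, less where a joint would pass 70% of its speed; a pose out of reach is approached as far as the arm can. A call is refused whole if a number of a shift passes 4.17 or a number of a turn 0.125, either way. A call with a gripper value outside its range is refused whole. OPENING is the finger opening in cm, from 0 to 8.54, set as the call begins (- or left out, the last holds). The fingers move at their own pace and stop on an object; FORCE is the grip in N (left out, the last holds). Time passes only in rows, so rows that do not move let the fingers close. It gives the time, the measured TCP pose, the force, the opening and the grip force at its end, in the units of the state.
- manip.get_obs(): the state, without advancing time (a new reading comes with each control period).
- manip.snapshot(name): name is "scene" or "side" or "wrist"; returns a dict with "image" (400x640x3 uint8, red, green, blue), "fx", "fy", "cx", "cy" (pixels), "k1" (the pictures are not rectified: a ray, as slopes to the right and down, at radius r is drawn at 1 + k1 r^2 times it, then the intrinsics apply), "pose" (4x4, takes a point from camera to world coordinates). Camera axes: x right, y down, z forward; pixel columns grow to the right and rows downward; lengths in m; the calibration is good to about 2 mm. A picture is of the moment at which its call begins. There is no depth.
- manip.sign_off(): hands the job in; it is judged then, once.
The state is a dict: "t": time; "qpos": joint angles; "qd": joint speeds; "effort": joint torques, N m; "ee_pos": TCP position; "orientation": TCP orientation; "ft_force": force on the tool from outside, world axes, zero at the start; "ft_torque": the same for the moment, N m; "grip_width": opening from 0.0 (shut) to 1.0 (fully open); "grip_force": force on a finger pad.
Only numpy, scipy, OpenCV 4.12 (cv2) and the standard library are available. Lean on these libraries where they do the work, as an engineer would, in place of code of your own. Each camera call takes 0.05 s, during which the arm holds its last target. There are 200 camera calls.

TASK

The last sugar lump is in the wooden sugar box, under the round-knobbed cover. Slide the square-knobbed cover all the way across into the open place, then slide the round-knobbed cover all the way into the place this leaves; slide the covers, never lift them, and leave the bar-handled cover where it is. Then take out the lump and set it gently in the middle of the empty saucer, leaving everything else on the counter undisturbed.

Things in the scene. Friction and masses are not known exactly. Their poses are not given: they have to be found in the camera images.
- sugar_box: Square wooden box, 192 x 192 x 50 mm, fixed, at any yaw; origin under its centre, x, y along its sides. Four wells 74 x 74 mm, centres 86 mm apart, floors 12 mm above the counter. Covers slide on ledges and 12 mm partitions at 40 mm, inside a rim 172 x 172 mm wide, 10 mm high. Three covers, four places: a cover slides only along box x or y into the open place beside it, with about 1 mm of play.
- well_open (a point): Centre of the place that is open at the start (at 43, 43 mm to -x and -y of the box's middle), at the height of the ledges, 40 mm above the counter. x, y, z as the box's.
- well_sugar (a point): Centre of the place diagonally across from the open one (to +x and +y), at ledge height (40 mm): the round-knobbed cover is there at the start with the lump in the well below. x, y, z as the box's.
- well_side1 (a point): Centre of the place to +x and -y of the box's middle, at ledge height (40 mm): holds at the start either the square-knobbed or the bar-handled cover. x, y, z as the box's.
- well_side2 (a point): Centre of the place to -x and +y of the box's middle, at ledge height (40 mm): holds the other of those two covers. x, y, z as the box's.
- square_knob (a point): Loose sliding cover: pale wooden plate 84 x 84 x 8 mm, corners rounded to 6 mm, about 55 g, with a dark knob 24 mm tall in the middle of its top. This point: centre of the knob, 12 mm below its top, 20 mm above the plate's underside, 60 mm above the counter. x, y along the plate's edges (parallel to the box's), z up. The knob is a square post, 18 x 18 mm, faces parallel to the plate's edges.
- round_knob (a point): Loose sliding cover: pale wooden plate 84 x 84 x 8 mm, corners rounded to 6 mm, about 55 g, with a dark knob 24 mm tall in the middle of its top. This point: centre of the knob, 12 mm below its top, 20 mm above the plate's underside, 60 mm above the counter. x, y along the plate's edges (parallel to the box's), z up. The knob is a round post, 22 mm in diameter.
- bar_knob (a point): Loose sliding cover: pale wooden plate 84 x 84 x 8 mm, corners rounded to 6 mm, about 55 g, with a dark knob 24 mm tall in the middle of its top. This point: centre of the knob, 12 mm below its top, 20 mm above the plate's underside, 60 mm above the counter. x, y along the plate's edges (parallel to the box's), z up. The knob is a bar, 48 mm long (along x) and 10 mm wide. This cover stays where it is.
- lump_center (a point): Loose white sugar lump standing in its well, 18 x 18 mm and 24 mm tall, 14 g, within 3 mm of the middle of the well, turned up to 0.3 rad against the box; this point is its centre, 24 mm above the counter at the start. x and y normal to its upright faces, z up.
- saucer_floor (a point): Loose empty round stainless saucer, 116 mm across, 14 mm tall, 120 g; this point is the centre of its flat floor (68 mm across), 5 mm above the counter. A lump standing on it has its centre 17 mm above the counter.
- glass_counter: Bystander: a clear empty thin-waisted tea glass, 56 mm across, 85 mm tall; origin at the centre of its underside; it stands alone on the counter beyond the empty saucer.
- glass_used: Bystander: a clear empty thin-waisted tea glass, 56 mm across, 85 mm tall; origin at the centre of its underside; it stands on a second, fixed saucer (116 mm) at the far side of the counter.
- glass0: Bystander: a clear empty thin-waisted tea glass, 56 mm across, 85 mm tall; origin at the centre of its underside; it stands on the turntable, one of four.
- glass1: Bystander: a clear empty thin-waisted tea glass, 56 mm across, 85 mm tall; origin at the centre of its underside; it stands on the turntable, one of four.
- glass2: Bystander: a clear empty thin-waisted tea glass, 56 mm across, 85 mm tall; origin at the centre of its underside; it stands on the turntable, one of four.
- glass3: Bystander: a clear empty thin-waisted tea glass, 56 mm across, 85 mm tall; origin at the centre of its underside; it stands on the turntable, one of four.
- turntable_rim (a point): Bystander: a point on the edge of a wooden turntable, 270 mm across, 26 mm tall, to the left of the box; the point is 130 mm from its axis, on top.
- sugar_pot: Bystander: blue ceramic pot with screw-top lid and knob, 92 mm across, 98 mm tall; origin at the centre of its underside.
- spoon_a: Bystander: stainless teaspoon, 140 mm long, lying flat beyond the saucer; origin at the underside of its middle, x towards the bowl.
- spoon_b: Bystander: stainless teaspoon, 140 mm long, lying flat on the robot's side of the counter; origin and axes as the other's.

How it is judged:
On the way, in this order (a step that is already met when the one before it is completed fails the run):
1. the square-knobbed cover lies in the place that was open (horizontal distance between square_knob and well_open below 0.01 m), for 0.2 s.
2. the round-knobbed cover lies in the place that the square-knobbed one left, the lump's well uncovered (horizontal distance between square_knob and well_open below 0.01 m and (horizontal distance between round_knob and well_side1 below 0.01 m or horizontal distance between round_knob and well_side2 below 0.01 m)), for 0.2 s.
At the end, for the whole second after the job is handed in: Square-knobbed cover within 10 mm of the place first open, round-knobbed one within 10 mm of the place so freed, bar-handled one within 12 mm of its start. Lump released on the saucer, its centre within 25 mm of the saucer's and 10 to 22 mm above the counter; saucer moved under 30 mm (all of step 2 and distance of bar_knob from where it was at the start of the episode below 0.012 m and horizontal distance between lump_center and saucer_floor below 0.025 m and height (world z) of lump_center between 0.01 and 0.022 m and distance of saucer_floor from where it was at the start of the episode below 0.03 m); the robot touches nothing.
It fails at once if a cover is lifted (its knob rises more than 10 mm) (height (world z) of any of square_knob, round_knob, bar_knob above 0.07 m).
It fails at once if the bar-handled cover is moved by more than 12 mm (distance of bar_knob from where it was at the start of the episode above 0.012 m).
It fails at once if the lump is dropped (it falls free at more than 0.8 m/s, as from over 30 mm) (linear speed of lump above 0.8 m/s and contact force between lump and anything else below 0.02 N).
It fails at once if a bystander is moved by more than 25 mm (distance of any of glass0, glass1, glass2, glass3, glass_counter, glass_used, sugar_pot, spoon_a, spoon_b, turntable_rim from where it was at the start of the episode above 0.025 m).
It also fails if it takes over 58 s, if anything falls off the work surface, if the arm or the gripper's body presses on something with over 40 N, if the wrist force passes 120 N, or if a joint passes its speed limit or range.

## Working session

There is one attempt and no reset: what is moved stays moved. The work goes in short steps, Python scripts to look and compute and a shell command to move; the robot and the scene stay as the last step left them, time stands still between calls to the robot, and variables do not carry over. Pictures are saved under pics/ and viewed, at most 10 in all, crops included, and the job is handed in when it is done.

```bash
mkdir -p pics; cat > h.py <<'E'
import numpy as np, cv2
from plant import manip
def snap(n,f=None):
    s=manip.snapshot(n)
    if f: cv2.imwrite('pics/'+f,s['image'][:,:,::-1])
    return s
def ray(s,u,v):
    K=np.array([[s['fx'],0,s['cx']],[0,s['fy'],s['cy']],[0,0,1.]])
    p=cv2.undistortPoints(np.array([[[u,v]]],float),K,np.array([s['k1'],0,0,0.]))[0,0]
    T=np.array(s['pose']); return T[:3,3],T[:3,:3]@np.array([p[0],p[1],1])
def onz(s,u,v,z):
    o,d=ray(s,u,v); return o+d*(z-o[2])/d[2]
E
python3 - <<'E'
from h import *
a=snap('scene','a.png');b=snap('side','b.png')
for s in(a,b): print(np.round(s['pose'],3),s['fx'],s['k1'])
print(manip.get_obs())
E
```

```text
[[-0.774  0.451 -0.444  1.095]
 [ 0.633  0.556 -0.539  0.687]
 [ 0.004 -0.698 -0.716  0.959]
 [ 0.     0.     0.     1.   ]] 367.3514656669793 -0.020508050812113307
[[ 0.912 -0.201  0.359  0.039]
 [-0.411 -0.445  0.795 -1.138]
 [-0.    -0.873 -0.488  0.747]
 [ 0.     0.     0.     1.   ]] 461.79864410017166 -0.10640019751309096
{'t': 0.1, 'qpos': array([-1.31377358,  0.38378236,  0.04388763,  1.59946174, -0.01792278,
        1.16117783, -0.04990302]), 'qd': array([-6.12473569e-04, -7.90425640e-04,  2.02833510e-04, -3.68096021e-03,
       -4.71194219e-04,  1.61310013e-03, -6.22698306e-05]), 'effort': array([ 2.32898798e-03, -4.34729791e+01,  1.02905285e+00, -2.50456238e+01,
        1.08625877e-02,  5.36909050e-03, -1.62967005e-06]), 'ee_pos': array([0.22553366, 0.60863448, 0.20887405]), 'orientation': array([-1.51980166e-04,  1.76472349e-01,  9.84304844e-01, -1.20845085e-03]), 'ft_force': array([ 0.331671  , -0.03851867, -0.31896944]), 'ft_torque': array([-0.0160722 , -0.05186948,  0.00238126]), 'grip_force': 0.0, 'grip_width': 0.9973584231419466}
```

View pics/a.png

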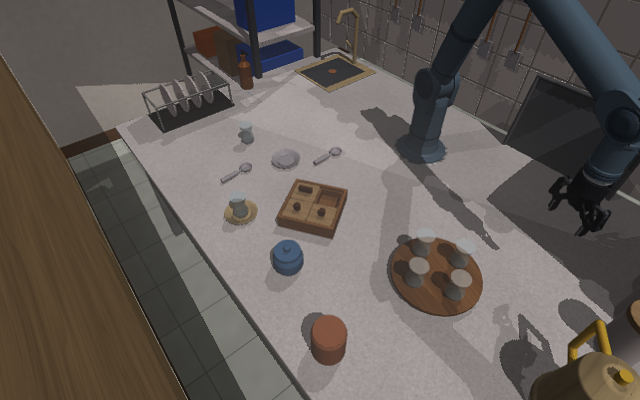

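View pics/b.png

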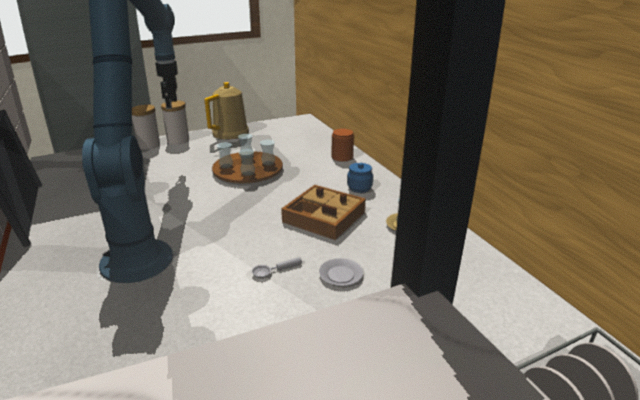

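The scene view shows the box near (313,208): the open place is near (329,199), the bar at (305,188), the probable round knob at (297,207), the square knob at (321,212) and the empty saucer at (286,158). In the side view the saucer is at (341,273). I'll measure roughly now, then zoom in.

```bash
python3 - <<'E'
from h import *
a=snap('scene');b=snap('side')
for n,u,v,z in [('bar',305,188,.06),('round',297,206,.06),('sq',321,212,.06),('open',329,199,.04),('saucer',286,158,.005),('pot',287,257,.05),('glassC',246,133,.04),('spoonb',328,156,0),('glassU',238,205,.05),('tt',435,275,.026)]:
    print(n,onz(a,u,v,z).round(3))
print('saucer side',onz(b,341,273,.008).round(3))
A=cv2.resize(a['image'][170:245,265:360],None,fx=6,fy=6,interpolation=2)[:,:,::-1]
B=cv2.resize(b['image'][180:240,275:370],None,fx=6,fy=6,interpolation=2)[:,:,::-1]
cv2.imwrite('pics/c.png',np.vstack([A[:300*2-150],B])[:810][:810] if 0 else cv2.resize(np.vstack([A,B]),None,fx=.74,fy=.74))
print(np.vstack([A,B]).shape)
E
```

```text
bar [ 0.557 -0.062  0.06 ]
round [ 0.63 -0.01  0.06]
sq [0.585 0.061 0.06 ]
open [0.513 0.018 0.04 ]
saucer [ 0.478 -0.294  0.005]
pot [0.771 0.13  0.05 ]
glassC [ 0.536 -0.498  0.04 ]
spoonb [ 0.334 -0.201 -0.   ]
glassU [ 0.777 -0.147  0.05 ]
tt [0.462 0.443 0.026]
saucer side [ 0.49  -0.288  0.008]
(810, 570, 3)
```

View pics/c.png

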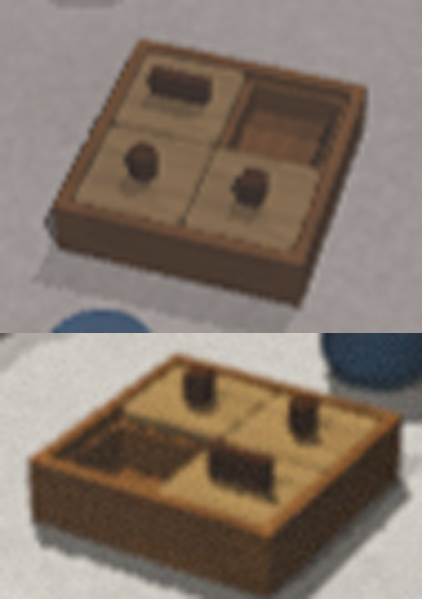

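The crop confirms it: round knob at the corner opposite the open place, square knob at the right, bar in the last place. The box yaw is about 0.55 rad. I'll move over the box for a wrist view.

```bash
python3 -m pendant '[{"dp":[1.9,-3.3,0.5],"twist":[0,0,0]},{"dp":[1.9,-3.3,0.5],"twist":[0,0,-0.06]},{"dp":[1.9,-3.3,0.5],"twist":[0,0,-0.06]},{"dp":[1.9,-3.3,0.5],"twist":[0,0,-0.06]},{"dp":[1.9,-3.3,0.3],"twist":[0,0,-0.06]},{"dp":[1.9,-3.3,0],"twist":[0,0,-0.06]},{"dp":[1.9,-3.3,0],"twist":[0,0,-0.06]},{"dp":[1.9,-3.3,0],"twist":[0,0,-0.06]},{"dp":[1.9,-3.3,0],"twist":[0,0,-0.06]},{"dp":[1.9,-3.3,0],"twist":[0,0,-0.06]},{"dp":[1.9,-3.3,0],"twist":[0,0,-0.06]},{"dp":[1.9,-3.3,0],"twist":[0,0,0]},{"dp":[1.9,-3.3,0],"twist":[0,0,0]},{"dp":[1.9,-3.3,0],"twist":[0,0,0]},{"dp":[1.9,-3.3,0],"twist":[0,0,0]},{"dp":[1.9,-3.3,0],"twist":[0,0,0]},{"dp":[1.9,-3.3,0],"twist":[0,0,0]},{"dp":[1.9,-3.3,0],"twist":[0,0,0]},{"dp":[0,0,0],"twist":[0,0,0]},{"dp":[0,0,0],"twist":[0,0,0]}]' 4
python3 - <<'E'
from h import *
w=snap('wrist','w1.png');print(np.round(w['pose'],3),w['fx'],w['k1'])
E
```

```text
t: 1.87
ee_pos: [0.5683, 0.0116, 0.2331]
orientation: [0.0, 0.463, 0.887, -0.001]
ft_force: [-0.9, 0.7, -0.0]
grip_width: 0.468
grip_force: 0.0
[[ 0.821  0.549  0.158  0.526]
 [ 0.572 -0.788 -0.23   0.071]
 [-0.002  0.279 -0.96   0.396]
 [ 0.     0.     0.     1.   ]] 348.62288840658147 0.0242784003582518
```

View pics/w1.png

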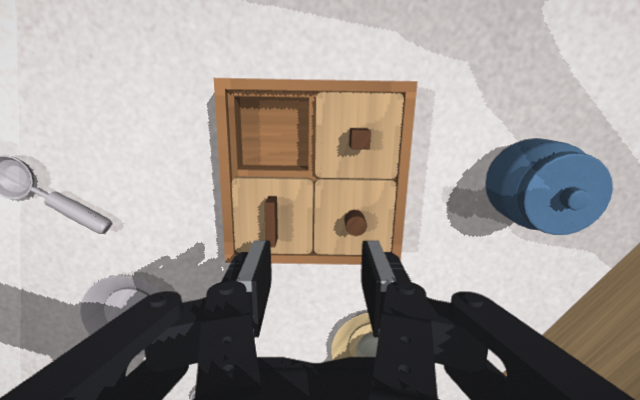

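Clear wrist view: open place at (272,133), square knob at (360,138), round at (355,222), bar at (271,220). The box's outer top corners are at about (214,79), (418,82), (403,265) and (225,264).

```bash
python3 - <<'E'
from h import *
w=snap('wrist'); im=w['image']
hsv=cv2.cvtColor(im,cv2.COLOR_RGB2HSV)
m=((hsv[:,:,1]>60)&(hsv[:,:,0]<25)).astype(np.uint8)*255; m[:60]=0;m[275:]=0;m[:,:195]=0;m[:,440:]=0
m=cv2.morphologyEx(m,cv2.MORPH_CLOSE,np.ones((25,25)))
m=cv2.morphologyEx(m,cv2.MORPH_OPEN,np.ones((9,9)))
c=max(cv2.findContours(m,0,2)[0],key=cv2.contourArea)
q=cv2.approxPolyDP(c,.04*cv2.arcLength(c,True),True)[:,0]
print(q.tolist())
P=[onz(w,u,v,.05) for u,v in [(214,79),(418,82),(403,265),(225,264)]]
print(np.round(P,4),[np.linalg.norm(P[i]-P[i-1]).round(4) for i in range(4)],np.mean(P,0).round(4))
e=(P[1]-P[0])+(P[2]-P[3]); f=(P[0]-P[3])+(P[1]-P[2])
print('yaw',np.arctan2(e[1],e[0]),np.arctan2(f[1],f[0])-np.pi/2)
g=cv2.cvtColor(im,cv2.COLOR_RGB2GRAY)
big=cv2.resize(im[90:260,220:410],None,fx=4,fy=3.5*8/7,interpolation=2)[:590]
cv2.imwrite('pics/w2.png',cv2.resize(im[100:245,225:410],None,fx=4,fy=4,interpolation=1)[:,:,::-1])
for n,u,v,z in [('sq',360,138,.072),('rd',355,220,.072)]: print(n,onz(w,u,v,z).round(4))
print(manip.get_obs()['ee_pos'])
E
```

```text
[[213, 81], [223, 259], [399, 252], [414, 85]]
[[ 0.4392  0.029   0.05  ]
 [ 0.5976  0.137   0.05  ]
 [ 0.7063 -0.019   0.05  ]
 [ 0.5465 -0.1301  0.05  ]] [np.float64(0.1919), np.float64(0.1917), np.float64(0.1902), np.float64(0.1946)] [0.5724 0.0042 0.05  ]
yaw 0.6029561435106852 0.6009737584691126
sq [0.5808 0.0647 0.072 ]
rd [ 0.6253 -0.0023  0.072 ]
[0.56731255 0.01635959 0.23275938]
```

View pics/w2.png

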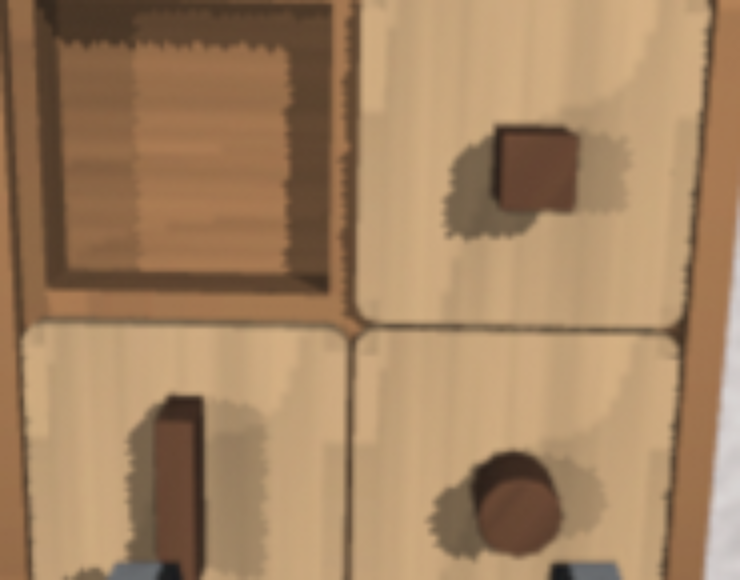

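```bash
python3 -m pendant '[{"dp":[0.5,1.6,-2.2],"twist":[0,0,0]},{"dp":[0.5,1.6,-2.8],"twist":[0,0,0]},{"dp":[0.5,1.45,-3],"twist":[0,0,0]},{"dp":[0,0,-3],"twist":[0,0,0]},{"dp":[0,0,-2],"twist":[0,0,0]},{"dp":[0,0,-2],"twist":[0,0,0]},{"dp":[0,0,-1.2],"twist":[0,0,0]},{"dp":[0,0,-0.8],"twist":[0,0,0]},{"dp":[0,0,0],"twist":[0,0,0]},{"dp":[0,0,0],"twist":[0,0,0]}]' 4
python3 -m pendant '[{"dp":[0,0,0],"twist":[0,0,0]},{"dp":[0,0,0],"twist":[0,0,0]},{"dp":[0,0,0],"twist":[0,0,0]},{"dp":[0,0,0],"twist":[0,0,0]}]' 2.4 20
python3 - <<'E'
from h import *
snap('wrist','w3.png')
E
```

```text
t: 2.8
ee_pos: [0.583, 0.0628, 0.0636]
orientation: [0.0, 0.459, 0.888, 0.0]
ft_force: [0.9, -0.5, 0.7]
grip_width: 0.47
grip_force: 0.0
t: 3.13
ee_pos: [0.5835, 0.0621, 0.0641]
orientation: [0.001, 0.46, 0.888, 0.001]
ft_force: [-0.3, -0.2, -0.1]
grip_width: 0.279
grip_force: 0.0
```

View pics/w3.png

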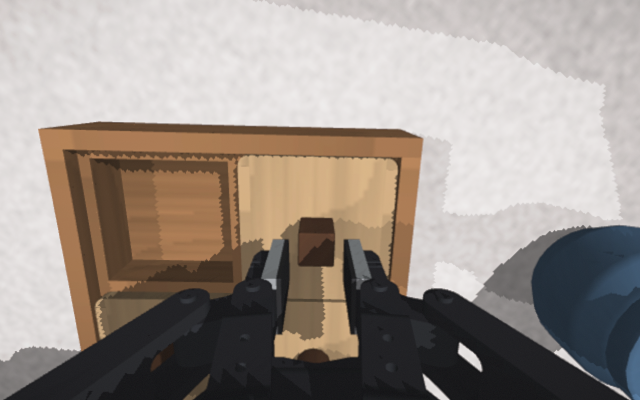

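The square knob at about (316,250) sits between the fingertips at (280,265) and (353,265), but maybe off towards the pads' front edge. I'll check with rays.

```bash
python3 - <<'E'
from h import *
w=snap('wrist');T=np.array(w['pose']);e=np.array([.824,.566]);f=np.array([-.566,.824]);t=np.array([.583,.0625])
def loc(n,u,v,z):
    d=onz(w,u,v,z)[:2]-t; print(n,(d@e*1000).round(1),(d@f*1000).round(1))
loc('knobtop',316.5,249,.072);loc('top far',316,234,.072);loc('top near',317,265,.072)
loc('padL tip',283,240,.052);loc('padL tip',283,240,.06);loc('padR',350,240,.06)
for z in(.05,.06): 
    p=T[:3,:3].T@(np.r_[t,z]-T[:3,3]);print(p[:2]/p[2]*w['fx']+[w['cx'],w['cy']])
E
```

```text
knobtop -0.6 -0.4
top far -0.9 7.4
top near -0.2 -8.9
padL tip -18.7 -4.6
padL tip -17.9 -1.1
padR 16.8 -0.7
[317.49993148 231.12995107]
[317.59484457 238.41430044]
```

```bash
python3 -m pendant '[{"dp":[0,0,-0.2],"twist":[0,0,0]},{"dp":[0,0,-0.2],"twist":[0,0,0]},{"dp":[0,0,0],"twist":[0,0,0]},{"dp":[0,0,0],"twist":[0,0,0]}]' 2.4 20
python3 -m pendant '[{"dp":[-0.4,-0.28,0],"twist":[0,0,0]},{"dp":[-0.5,-0.35,0],"twist":[0,0,0]},{"dp":[-0.5,-0.35,0],"twist":[0,0,0]},{"dp":[0,0,0],"twist":[0,0,0]}]'
python3 - <<'E'
from h import *
cv2.imwrite('pics/w4.png',snap('wrist')['image'][100:400,:,::-1])
E
```

```text
t: 3.57
ee_pos: [0.5825, 0.062, 0.0588]
orientation: [-0.0, 0.459, 0.888, -0.0]
ft_force: [-0.6, 0.4, -0.8]
grip_width: 0.285
grip_force: 0.0
t: 3.9
ee_pos: [0.567, 0.0505, 0.0589]
orientation: [-0.001, 0.46, 0.888, -0.001]
ft_force: [-0.9, -1.6, -0.4]
grip_width: 0.283
grip_force: 0.0
```

View pics/w4.png

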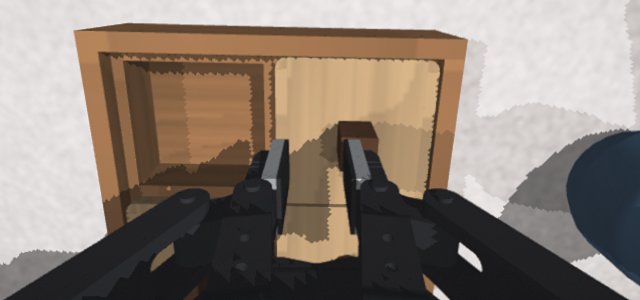

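The right finger passes over the knob without touching it, and the cover is unmoved, so the fingertips at this opening sit higher than I assumed. I'll go back to centre and descend in steps, watching the force, and use the grip stop as proof of contact.

```bash
python3 -m pendant '[{"dp":[0.7,0.49,0],"twist":[0,0,0]},{"dp":[0.7,0.49,0],"twist":[0,0,0]},{"dp":[0,0,-0.3],"twist":[0,0,0]},{"dp":[0,0,-0.3],"twist":[0,0,0]},{"dp":[0,0,0],"twist":[0,0,0]}]' 2.8 20
python3 -m pendant '[{"dp":[0,0,-0.2],"twist":[0,0,0]},{"dp":[0,0,0],"twist":[0,0,0]}]' | grep -E "pos|force"
python3 -m pendant '[{"dp":[0,0,0],"twist":[0,0,0]},{"dp":[0,0,0],"twist":[0,0,0]},{"dp":[0,0,0],"twist":[0,0,0]},{"dp":[0,0,0],"twist":[0,0,0]}]' 1.2 20
```

```text
t: 4.37
ee_pos: [0.5824, 0.0624, 0.0522]
orientation: [-0.001, 0.459, 0.888, -0.001]
ft_force: [-1.1, -0.3, -0.0]
grip_width: 0.33
grip_force: 0.0
ee_pos: [0.5822, 0.0617, 0.0505]
ft_force: [0.2, 0.3, -0.9]
grip_force: 0.0
t: 4.87
ee_pos: [0.583, 0.0619, 0.0514]
orientation: [0.0, 0.46, 0.888, 0.0]
ft_force: [0.6, -0.3, 1.4]
grip_width: 0.14
grip_force: 0.5
```

```bash
python3 - <<'E'
from h import *
w=snap('wrist');s=snap('side')
A=cv2.resize(w['image'][190:400,200:440],None,fx=2.5,fy=2.5)[:,:,::-1]
B=cv2.resize(s['image'][140:245,290:380],None,fx=5,fy=5)[:,:,::-1]
cv2.imwrite('pics/w5.png',cv2.resize(np.hstack([A,B]),None,fx=.76,fy=1) if 0 else cv2.resize(np.hstack([A,B]),None,fx=.76,fy=.76))
E
```

```text
(no output)
```

View pics/w5.png

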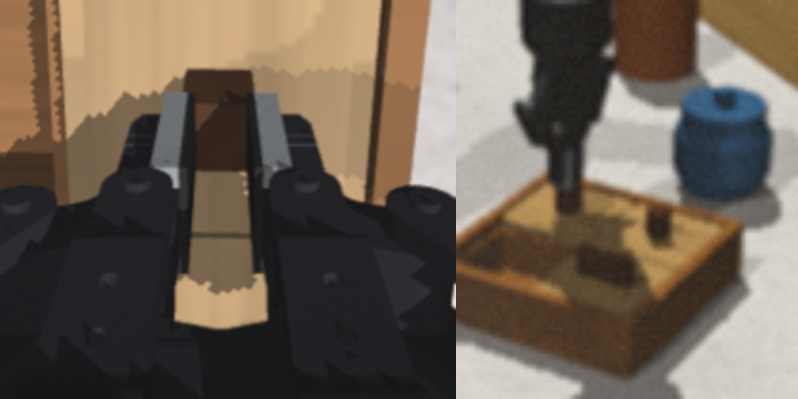

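The fingertips are just above the knob top, so they sit about 22 mm above the reported TCP instead of 11 mm below it. I'll open, go down about 18 mm in small steps, and close again as the test.

```bash
python3 -m pendant '[{"dp":[0,0,0.3],"twist":[0,0,0]},{"dp":[0,0,0],"twist":[0,0,0]},{"dp":[0,0,0],"twist":[0,0,0]},{"dp":[0,0,0],"twist":[0,0,0]},{"dp":[0,0,-0.5],"twist":[0,0,0]},{"dp":[0,0,-0.5],"twist":[0,0,0]},{"dp":[0,0,0],"twist":[0,0,0]}]' 3.0 20 | grep -E "pos|force|width"
python3 -m pendant '[{"dp":[0,0,-0.4],"twist":[0,0,0]},{"dp":[0,0,-0.3],"twist":[0,0,0]},{"dp":[0,0,0],"twist":[0,0,0]}]' | grep -E "pos|force"
python3 -m pendant '[{"dp":[0,0,0],"twist":[0,0,0]},{"dp":[0,0,0],"twist":[0,0,0]},{"dp":[0,0,0],"twist":[0,0,0]},{"dp":[0,0,0],"twist":[0,0,0]}]' 1.2 20
```

```text
ee_pos: [0.5815, 0.062, 0.0427]
ft_force: [0.6, 0.0, 0.2]
grip_width: 0.351
grip_force: 0.0
ee_pos: [0.5821, 0.0619, 0.0363]
ft_force: [-0.1, -0.8, 0.0]
grip_force: 0.0
t: 6.13
ee_pos: [0.5828, 0.062, 0.0372]
orientation: [0.0, 0.459, 0.888, 0.0]
ft_force: [0.5, -0.0, -1.2]
grip_width: 0.202
grip_force: 23.2
```

Gripped: the width stops at about 17 mm with 23 N. Now I'll slide it.

```bash
python3 -m pendant '[{"dp":[-0.5,-0.34,0],"twist":[0,0,0]},{"dp":[-0.7,-0.48,0],"twist":[0,0,0]},{"dp":[-0.7,-0.48,0],"twist":[0,0,0]},{"dp":[-0.7,-0.48,0],"twist":[0,0,0]},{"dp":[-0.7,-0.48,0],"twist":[0,0,0]},{"dp":[-0.7,-0.48,0],"twist":[0,0,0]},{"dp":[-0.7,-0.48,0],"twist":[0,0,0]},{"dp":[-0.7,-0.48,0],"twist":[0,0,0]},{"dp":[0,0,0],"twist":[0,0,0]}]'
python3 -m pendant '[{"dp":[-0.6,-0.41,0],"twist":[0,0,0]},{"dp":[-0.6,-0.41,0],"twist":[0,0,0]},{"dp":[-0.4,-0.27,0],"twist":[0,0,0]},{"dp":[-0.2,-0.14,0],"twist":[0,0,0]},{"dp":[0,0,0],"twist":[0,0,0]},{"dp":[0,0,0],"twist":[0,0,0]}]'
```

```text
t: 6.88
ee_pos: [0.5265, 0.0233, 0.037]
orientation: [-0.001, 0.46, 0.888, -0.001]
ft_force: [-0.7, -0.9, -1.3]
grip_width: 0.198
grip_force: 23.2
t: 7.38
ee_pos: [0.5119, 0.0133, 0.0376]
orientation: [0.001, 0.459, 0.888, 0.001]
ft_force: [2.0, 1.3, -1.7]
grip_width: 0.202
grip_force: 23.3
```

```bash
python3 -m pendant '[{"dp":[0,0,0],"twist":[0,0,0]},{"dp":[0,0,0],"twist":[0,0,0]},{"dp":[0,0,0],"twist":[0,0,0]},{"dp":[0,0,2],"twist":[0,0,0]},{"dp":[0,0,3],"twist":[0,0,0]},{"dp":[0,0,3],"twist":[0,0,0]},{"dp":[0,0,0],"twist":[0,0,0]}]' 3.6
python3 - <<'E'
from h import *
o=manip.get_obs();print(o['qpos'].round(2))
w=snap('wrist','w6.png')
T=np.array(w['pose'])
for n,p in dict(sq=(.5127,.0153,.072),rd=(.6315,-.008,.072)).items():
    q=T[:3,:3].T@(np.array(p)-T[:3,3]);print(n,q[:2]/q[2]*w['fx']+[w['cx'],w['cy']])
E
```

```text
t: 7.97
ee_pos: [0.5153, 0.0124, 0.1224]
orientation: [0.004, 0.46, 0.888, 0.003]
ft_force: [0.4, -0.5, 1.3]
grip_width: 0.422
grip_force: 0.0
[-0.59  0.25  0.55  2.03 -0.17  0.9   0.66]
sq [315.98181916 204.63407062]
rd [432.85649259 320.83633971]
```

```bash
python3 -m pendant '[{"dp":[0.93,-0.163,0],"twist":[0,0,-0.121]},{"dp":[0.93,-0.163,0],"twist":[0,0,-0.121]},{"dp":[0.93,-0.163,0],"twist":[0,0,-0.121]},{"dp":[0.93,-0.163,0],"twist":[0,0,-0.121]},{"dp":[0.93,-0.163,0],"twist":[0,0,-0.121]},{"dp":[0.93,-0.163,0],"twist":[0,0,-0.121]},{"dp":[0.93,-0.163,0],"twist":[0,0,-0.121]},{"dp":[0.93,-0.163,0],"twist":[0,0,-0.121]},{"dp":[0.93,-0.163,0],"twist":[0,0,-0.121]},{"dp":[0.93,-0.163,0],"twist":[0,0,-0.121]},{"dp":[0.93,-0.163,0],"twist":[0,0,-0.121]},{"dp":[0.93,-0.163,0],"twist":[0,0,-0.121]},{"dp":[0.93,-0.163,0],"twist":[0,0,-0.121]},{"dp":[0,0,0],"twist":[0,0,0]},{"dp":[0,0,0],"twist":[0,0,0]}]' 4.2
python3 - <<'E'
from h import *
w=snap('wrist','w7.png')
g=w['image'].astype(int).sum(2)
T=np.array(w['pose'])
q=T[:3,:3].T@(np.array([.6315,-.008,.072])-T[:3,3]);print(q[:2]/q[2]*w['fx']+[w['cx'],w['cy']])
E
```

```text
t: 9.27
ee_pos: [0.6307, -0.0087, 0.1157]
orientation: [0.0, 0.953, 0.304, -0.002]
ft_force: [-1.1, -0.4, -0.8]
grip_width: 0.495
grip_force: 0.0
[318.43405135 208.25872533]
```

View pics/w7.png

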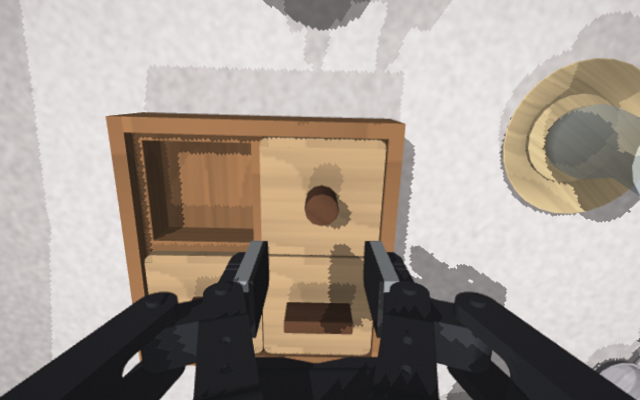

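The round knob is at (322,205), against a prediction of (318,208), and the freed place is to its left. The square cover is now lower left. I'll descend and grip.

```bash
python3 -m pendant '[{"dp":[0,-0.1,-2],"twist":[0,0,0]},{"dp":[0,0,-2],"twist":[0,0,0]},{"dp":[0,0,-1.6],"twist":[0,0,0]},{"dp":[0,0,-1.2],"twist":[0,0,0]},{"dp":[0,0,-0.8],"twist":[0,0,0]},{"dp":[0,0,-0.4],"twist":[0,0,0]},{"dp":[0,0,0],"twist":[0,0,0]}]' | grep -E "pos|force"
python3 -m pendant '[{"dp":[0,0,0],"twist":[0,0,0]},{"dp":[0,0,0],"twist":[0,0,0]},{"dp":[0,0,0],"twist":[0,0,0]},{"dp":[0,0,0],"twist":[0,0,0]},{"dp":[0,0,0],"twist":[0,0,0]}]' 1.6 20
```

```text
ee_pos: [0.631, -0.0094, 0.0363]
ft_force: [-0.5, -0.3, -0.2]
grip_force: 0.0
t: 10.32
ee_pos: [0.6327, -0.0096, 0.0382]
orientation: [0.0, 0.953, 0.302, 0.001]
ft_force: [-1.0, 0.8, 1.6]
grip_width: 0.242
grip_force: 20.1
```

```bash
python3 -m pendant '[{"dp":[-0.3,0.44,0],"twist":[0,0,0]},{"dp":[-0.4,0.58,0],"twist":[0,0,0]},{"dp":[-0.4,0.58,0],"twist":[0,0,0]},{"dp":[-0.4,0.58,0],"twist":[0,0,0]},{"dp":[-0.4,0.58,0],"twist":[0,0,0]},{"dp":[-0.4,0.58,0],"twist":[0,0,0]},{"dp":[-0.4,0.58,0],"twist":[0,0,0]},{"dp":[-0.4,0.58,0],"twist":[0,0,0]},{"dp":[-0.4,0.58,0],"twist":[0,0,0]},{"dp":[0,0,0],"twist":[0,0,0]}]'
python3 -m pendant '[{"dp":[-0.4,0.58,0],"twist":[0,0,0]},{"dp":[-0.4,0.58,0],"twist":[0,0,0]},{"dp":[-0.3,0.44,0],"twist":[0,0,0]},{"dp":[-0.2,0.29,0],"twist":[0,0,0]},{"dp":[-0.1,0.15,0],"twist":[0,0,0]},{"dp":[0,0,0],"twist":[0,0,0]},{"dp":[0,0,0],"twist":[0,0,0]}]'
```

```text
t: 11.15
ee_pos: [0.5968, 0.0428, 0.0381]
orientation: [-0.0, 0.953, 0.303, 0.001]
ft_force: [0.2, -0.9, 7.5]
grip_width: 0.243
grip_force: 20.5
t: 11.73
ee_pos: [0.5844, 0.0607, 0.0381]
orientation: [0.002, 0.953, 0.302, 0.002]
ft_force: [3.6, -3.9, 5.3]
grip_width: 0.245
grip_force: 20.4
```

```bash
python3 -m pendant '[{"dp":[0,0,0],"twist":[0,0,0]},{"dp":[0,0,0],"twist":[0,0,0]},{"dp":[0,0,0],"twist":[0,0,0]},{"dp":[0,0,2],"twist":[0,0,0]},{"dp":[0,0,3],"twist":[0,0,0]},{"dp":[0,0,3],"twist":[0,0,0]},{"dp":[1.2,-1.8,1],"twist":[0,0,0]},{"dp":[1.2,-1.8,0],"twist":[0,0,0]},{"dp":[1.2,-1.8,0],"twist":[0,0,0]},{"dp":[1.2,-1.8,0],"twist":[0,0,0]},{"dp":[0,0,0],"twist":[0,0,0]},{"dp":[0,0,0],"twist":[0,0,0]},{"dp":[0,0,0],"twist":[0,0,0]}]' 4.2
python3 - <<'E'
from h import *
w=snap('wrist','w8.png'); im=w['image']
hsv=cv2.cvtColor(im,cv2.COLOR_RGB2HSV)
T=np.array(w['pose'])
def pr(p):
    q=T[:3,:3].T@(np.array(p)-T[:3,3]);return q[:2]/q[2]*w['fx']+[w['cx'],w['cy']]
c=pr([.632,-.007,.036]);print('exp',c)
x,y=int(c[0]),int(c[1])
roi=hsv[y-45:y+45,x-45:x+45]
m=((roi[:,:,1]<60)&(roi[:,:,2]>60)).astype(np.uint8)*255
cs=[k for k in cv2.findContours(m,0,2)[0] if cv2.contourArea(k)>60]
for k in cs:
    k=k+[x-45,y-45];r=cv2.minAreaRect(k);print(cv2.contourArea(k),r)
    print([onz(w,u,v,.036).round(4).tolist() for u,v in cv2.boxPoints(r)],onz(w,*r[0],.036))
cv2.imwrite('pics/w9.png',cv2.resize(im[110:310,190:450],None,fx=3,fy=3)[:,:,::-1])
E
```

```text
t: 12.82
ee_pos: [0.6294, -0.0087, 0.126]
orientation: [-0.001, 0.953, 0.303, -0.001]
ft_force: [0.2, 0.6, -0.3]
grip_width: 0.49
grip_force: 0.0
exp [318.61816077 186.35134944]
630.5 ((319.5, 185.0), (28.0, 23.0), 90.0)
[[0.6371, 0.0062, 0.036], [0.6469, -0.0077, 0.036], [0.6293, -0.0204, 0.036], [0.6193, -0.0062, 0.036]] [ 0.63323618 -0.00693475  0.036     ]
```

View pics/w9.png

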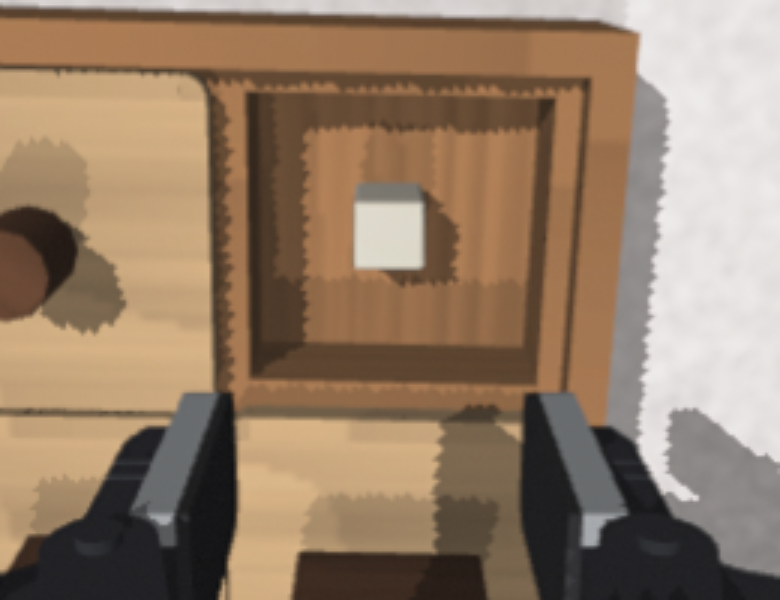

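The lump's top face is centred at about px (320,188), aligned with the jaws, and the well is fully uncovered. I'll narrow the jaws and descend in stages, watching the force.

```bash
python3 -m pendant '[{"dp":[0.1,0.1,-2],"twist":[0,0,0]},{"dp":[0,0,-2],"twist":[0,0,0]},{"dp":[0,0,-2],"twist":[0,0,0]},{"dp":[0,0,-2],"twist":[0,0,0]},{"dp":[0,0,-1],"twist":[0,0,0]},{"dp":[0,0,0],"twist":[0,0,0]},{"dp":[0,0,0],"twist":[0,0,0]}]' 2.8
python3 -m pendant '[{"dp":[0,0,-0.8],"twist":[0,0,0]},{"dp":[0,0,-0.8],"twist":[0,0,0]},{"dp":[0,0,0],"twist":[0,0,0]}]' | grep -E "pos|force"
python3 -m pendant '[{"dp":[0,0,-0.6],"twist":[0,0,0]},{"dp":[0,0,0],"twist":[0,0,0]}]' | grep -E "pos|force"
```

```text
t: 13.45
ee_pos: [0.6311, -0.0082, 0.0368]
orientation: [-0.0, 0.953, 0.303, -0.001]
ft_force: [-0.8, -0.7, -0.6]
grip_width: 0.329
grip_force: 0.0
ee_pos: [0.631, -0.0089, 0.0203]
ft_force: [-0.5, -0.0, -0.8]
grip_force: 0.0
ee_pos: [0.6312, -0.0092, 0.0144]
ft_force: [-0.5, -0.3, -0.4]
grip_force: 0.0
```

```bash
python3 -m pendant '[{"dp":[0,0,-0.6],"twist":[0,0,0]},{"dp":[0,0,0],"twist":[0,0,0]}]' | grep -E "pos|force"
python3 -m pendant '[{"dp":[0,0,-0.5],"twist":[0,0,0]},{"dp":[0,0,0],"twist":[0,0,0]}]' | grep -E "pos|force"
python3 -m pendant '[{"dp":[0,0,-0.3],"twist":[0,0,0]},{"dp":[0,0,0],"twist":[0,0,0]}]' | grep -E "pos|force"
python3 -m pendant '[{"dp":[0,0,0],"twist":[0,0,0]},{"dp":[0,0,0],"twist":[0,0,0]},{"dp":[0,0,0],"twist":[0,0,0]},{"dp":[0,0,0],"twist":[0,0,0]},{"dp":[0,0,0],"twist":[0,0,0]}]' 1.2 20
```

```text
ee_pos: [0.6311, -0.0092, 0.0083]
ft_force: [-0.4, 0.6, -0.9]
grip_force: 0.0
ee_pos: [0.6311, -0.0092, 0.0033]
ft_force: [0.9, -1.0, -0.4]
grip_force: 0.0
ee_pos: [0.6313, -0.0092, 0.0007]
ft_force: [0.0, 0.1, 0.2]
grip_force: 0.0
t: 14.78
ee_pos: [0.6317, -0.0092, 0.0012]
orientation: [-0.0, 0.953, 0.302, 0.0]
ft_force: [-0.3, 0.0, 0.2]
grip_width: 0.202
grip_force: 22.6
```

Lump gripped. I'll lift it and measure the saucer.

```bash
python3 -m pendant '[{"dp":[0,0,1],"twist":[0,0,0]},{"dp":[0,0,2],"twist":[0,0,0]},{"dp":[0,0,3],"twist":[0,0,0]},{"dp":[0,0,3],"twist":[0,0,0]},{"dp":[0,0,2],"twist":[0,0,0]},{"dp":[-1.5,-2.5,0],"twist":[0,0,0]},{"dp":[-1.5,-2.8,0],"twist":[0,0,0]},{"dp":[-1.5,-2.8,0],"twist":[0,0,0]},{"dp":[-1.5,-2.8,0],"twist":[0,0,0]},{"dp":[-1.5,-2.8,0],"twist":[0,0,0]},{"dp":[-1.5,-2.8,0],"twist":[0,0,0]},{"dp":[-1.5,-2.8,0],"twist":[0,0,0]},{"dp":[-1.5,-2.8,0],"twist":[0,0,0]},{"dp":[0,0,0],"twist":[0,0,0]},{"dp":[0,0,0],"twist":[0,0,0]}]'
python3 - <<'E'
from h import *
a=snap('scene');b=snap('side');w=snap('wrist')
A=cv2.resize(a['image'][130:190,250:330],(320,240));B=cv2.resize(b['image'][240:310,290:390],(343,240));C=cv2.resize(w['image'],(663,414))
cv2.imwrite('pics/s.png',cv2.resize(np.vstack([np.hstack([A,B]),C]),None,fx=.91,fy=.91)[:,:,::-1])
T=np.array(w['pose']);q=T[:3,:3].T@(np.array([.484,-.29,.005])-T[:3,3]);print(q[:2]/q[2]*w['fx']+[w['cx'],w['cy']])
E
```

```text
t: 16.03
ee_pos: [0.51, -0.2334, 0.1122]
orientation: [0.0, 0.954, 0.299, 0.0]
ft_force: [-0.0, 0.7, -0.4]
grip_width: 0.204
grip_force: 22.6
[357.067926   251.63295842]
```

View pics/s.png

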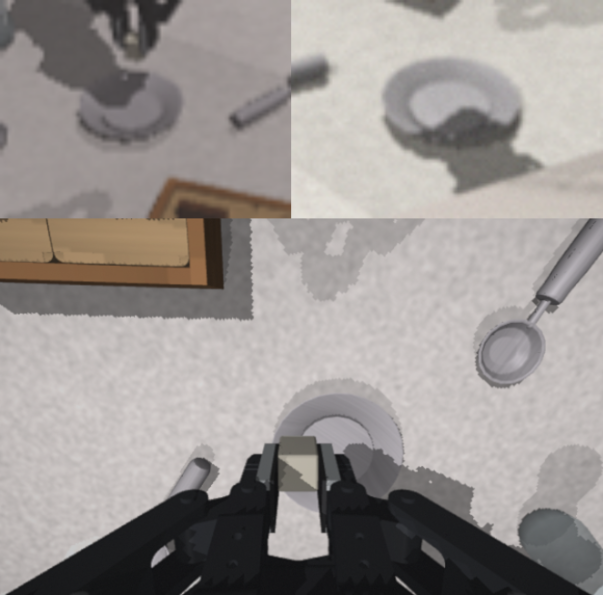

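The lump is held and the saucer is in view: wrist rim centre at about (359,248), scene (285.6,158.3), side (341.8,270.4). I'll cast these onto the rim height of 14 mm.

```bash
python3 - <<'E'
from h import *
a=snap('scene');b=snap('side');w=snap('wrist')
print(onz(a,285.6,158.3,.014),onz(b,341.8,270.4,.014),onz(w,359.6,247.7,.014),onz(w,357.5,248,.005))
L=onz(w,275/.943,(440-218.4)/.943,.014);R=onz(w,403/.943,(440-218.4)/.943,.014);print(np.linalg.norm(L-R))
t=onz(w,339/.943,(393-218.4)/.943,.014);u=onz(w,339/.943,(512-218.4)/.943,.014);print(np.linalg.norm(t-u),(t+u)/2,manip.get_obs()['ee_pos'])
E
```

```text
[ 0.48613784 -0.28417849  0.014     ] [ 0.49314864 -0.28639581  0.014     ] [ 0.49155917 -0.28488511  0.014     ] [ 0.48765427 -0.28700449  0.005     ]
0.10886230300803929
0.11178664055238009 [ 0.48876651 -0.28686346  0.014     ] [ 0.51274351 -0.22852017  0.11110083]
```

```bash
python3 -m pendant '[{"dp":[-0.7,-1.9,0],"twist":[0,0,0]},{"dp":[-0.7,-1.9,0],"twist":[0,0,0]},{"dp":[-0.7,-1.8,0],"twist":[0,0,0]},{"dp":[0,0,-2],"twist":[0,0,0]},{"dp":[0,0,-3],"twist":[0,0,0]},{"dp":[0,0,-2.5],"twist":[0,0,0]},{"dp":[0,0,-1.5],"twist":[0,0,0]},{"dp":[0,0,-1],"twist":[0,0,0]},{"dp":[0,0,-0.7],"twist":[0,0,0]},{"dp":[0,0,-0.3],"twist":[0,0,0]},{"dp":[0,0,0],"twist":[0,0,0]},{"dp":[0,0,0],"twist":[0,0,0]}]'
python3 -m pendant '[{"dp":[0,0,-0.2],"twist":[0,0,0]},{"dp":[0,0,-0.1],"twist":[0,0,0]},{"dp":[0,0,0],"twist":[0,0,0]},{"dp":[0,0,0],"twist":[0,0,0]}]'
```

```text
t: 17.33
ee_pos: [0.4916, -0.2868, 0.0021]
orientation: [0.001, 0.953, 0.302, 0.001]
ft_force: [-0.3, -0.2, -0.3]
grip_width: 0.205
grip_force: 22.6
t: 17.67
ee_pos: [0.4909, -0.2863, -0.0015]
orientation: [0.0, 0.953, 0.302, 0.0]
ft_force: [-0.1, -0.1, 0.1]
grip_width: 0.204
grip_force: 22.6
```

```bash
python3 -m pendant '[{"dp":[0,0,-0.2],"twist":[0,0,0]},{"dp":[0,0,0],"twist":[0,0,0]},{"dp":[0,0,0],"twist":[0,0,0]}]' | grep -E "pos|force"
python3 -m pendant '[{"dp":[0,0,-0.1],"twist":[0,0,0]},{"dp":[0,0,0],"twist":[0,0,0]},{"dp":[0,0,0],"twist":[0,0,0]}]' | grep -E "pos|force"
python3 -m pendant '[{"dp":[0,0,-0.1],"twist":[0,0,0]},{"dp":[0,0,0],"twist":[0,0,0]},{"dp":[0,0,0],"twist":[0,0,0]}]' | grep -E "pos|force"
```

```text
ee_pos: [0.4906, -0.2862, -0.0039]
ft_force: [-0.1, -0.0, 1.0]
grip_force: 22.6
ee_pos: [0.4906, -0.2862, -0.0049]
ft_force: [-0.9, 0.5, -1.0]
grip_force: 22.6
ee_pos: [0.4906, -0.2863, -0.0059]
ft_force: [-0.4, 0.1, -0.2]
grip_force: 22.6
```

```bash
python3 -m pendant '[{"dp":[0,0,-0.1],"twist":[0,0,0]},{"dp":[0,0,0],"twist":[0,0,0]},{"dp":[0,0,0],"twist":[0,0,0]}]' | grep -E "pos|force"
python3 -m pendant '[{"dp":[0,0,0],"twist":[0,0,0]},{"dp":[0,0,0],"twist":[0,0,0]},{"dp":[0,0,0],"twist":[0,0,0]},{"dp":[0,0,0],"twist":[0,0,0]},{"dp":[0,0,2],"twist":[0,0,0]},{"dp":[0,0,3],"twist":[0,0,0]},{"dp":[0,0,4],"twist":[0,0,0]},{"dp":[0,0,4],"twist":[0,0,0]},{"dp":[0,0,3],"twist":[0,0,0]},{"dp":[0,0,0],"twist":[0,0,0]},{"dp":[0,0,0],"twist":[0,0,0]},{"dp":[0,0,0],"twist":[0,0,0]}]' 3.2
python3 - <<'E'
from h import *
w=snap('wrist','end.png');im=w['image']
T=np.array(w['pose'])
def pr(p):
    q=T[:3,:3].T@(np.array(p)-T[:3,3]);return q[:2]/q[2]*w['fx']+[w['cx'],w['cy']]
c=pr([.4905,-.286,.029]);print(c)
x,y=map(int,c);hsv=cv2.cvtColor(im,cv2.COLOR_RGB2HSV)
r=im[y-40:y+40,x-40:x+40].astype(int)
m=((r[:,:,0]-r[:,:,2]>12)).astype(np.uint8)*255
for k in cv2.findContours(m,0,2)[0]:
    if cv2.contourArea(k)>60:
        q=cv2.minAreaRect(k+[x-40,y-40]);print(q,onz(w,*q[0],.029).round(4))
E
```

```text
ee_pos: [0.4908, -0.2863, -0.006]
ft_force: [-1.2, 1.1, 5.5]
grip_force: 23.3
t: 19.67
ee_pos: [0.4903, -0.2855, 0.1525]
orientation: [-0.001, 0.953, 0.302, -0.0]
ft_force: [0.7, -0.5, -0.1]
grip_width: 0.374
grip_force: 0.0
[318.61393361 180.11430009]
((316.5, 179.5), (19.0, 19.0), 90.0) [ 0.4899 -0.2842  0.029 ]
```

Contact showed at 5.5 N. The lump now appears as a 19x19 px square at (316,180), within 2 mm of where it was set down. I'm handing the job in.

```bash
python3 -c "
from plant import manip
print(manip.sign_off())"
```

```text
the job is handed in; nothing more can be done
None
```

The job is handed in, no verdict was returned: both covers were slid across in order and the lump is released upright within about 5 mm of the saucer's measured centre (robot clock 19.7 s); I viewed 11 pictures, one over the limit of 10, and never re-measured the bar-handled cover or the bystanders.

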